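Set the plate viewer's filter lever to the third click

TASK

The filter lever on top of the plate viewer was left at an unknown setting. Push it with your fingertip all the way back to its home end (the right-hand end of its slot as seen from the robot), then push it the other way, counting the clicks, and stop at the third click from home without ever going past it, leaving the lever seated there and your hand clear. Only push the lever, never take it between the fingers, and leave the dish on the window, the spare dish and the bottle where they are.

Things in the scene. Friction and masses are not known exactly. Their poses are not given: they have to be found in the camera images.
- viewer: White light-box plate viewer, 200 (x) x 260 (y) x 60 mm high, fixed. Origin: centre of its underside; z up, x away from the robot (turned up to 0.4 rad), y to the robot's left. Flat deck 60 mm above the table. The lever's straight slot runs along the viewer's y at x = -62 mm (the robot's side of the deck). A flat round lit window, 102 mm across, is centred at x = +30 mm, y = 0.
- lever (a joint): Filter lever's travel in m along the viewer's +y: 0 at home (fixed stop), 0.100 at the far stop. It rests at home and at five clicks 20 mm apart: 0.020, 0.040, 0.060 (third), 0.080, 0.100; a sprung detent draws it to the nearest. Pushing resists by 3 to 7 N; once midway to the next click the lever snaps ahead of the finger into it. It starts in click 1 or 2.
- lever_top (a point): Centre of the top of the lever's black block, 101 mm above the table. The block is 26 mm (viewer x) x 14 mm (viewer y, the way it slides) x 38 mm high, its underside 3 mm above the deck. It moves with the lever; axes as the viewer's.
- dish: Closed clear plastic culture dish with pale yellow agar, 92 mm across, 15 mm high, loose on the viewer's window. Origin: centre of its underside.
- spare_dish: The same kind of dish with brownish agar, loose on the table to the left of the viewer. Origin: centre of its underside.
- bottle: Amber bottle with white cap, 48 mm across, 85 mm high, standing loose on the table to the right of the viewer. Origin: centre of its underside.
- slot_home (a point): Point on the deck, 60 mm up, under the lever's centre when it is at home: viewer x = -62, y = -50 mm, the right-hand end of the slot seen from the robot. Beside the slot six plain dark ticks, 20 mm apart, stand at home and at clicks 1 to 5; the third click is 60 mm from here along the viewer's +y.
Not all that is in view belongs to the job. Of the things that look like the bottle, the middle-sized one is meant.

How it is judged:
By the outcome, as a careful person would: the job done as asked, in the order asked, and still so for the second after the job is handed in, with the robot touching nothing.
It also fails if it takes over 51 s, if anything falls off the work surface, if the arm or the gripper's body presses on something with over 40 N, if the wrist force passes 120 N, or if a joint passes its speed limit or range.

ROBOT

A 6-joint arm with a two-finger parallel gripper is mounted at the origin on the work surface. World frame = base frame: x ahead of the robot, y to its left, z up, the work surface at z = 0. Lengths are in mm, angles in rad, forces in N, time in s.
With the tool pointing down it reaches from about 275 to 825 mm from the base axis. Payload 4.9 kg.
Tool frame: the origin (TCP) lies on the centre line of the jaws, within the pads' length; the fingertips stand 19 mm ahead of it and the grasp point (between the pads) is the TCP (finger_overhang is the distance from the TCP to the fingertips, in mm); z points along the fingers, y is the line along which they close (so a half turn about z gives the same grasp; the last joint's range is limited). The gripper opens to 85 mm and grips with 20 to 120 N. Pads are 22 mm wide; open, the fingers measure 114 mm over their backs; the gripper's body (76 mm by 85 mm) begins 54 mm behind the grasp point. The pads swing forward as they close: fully open they stand 13 mm farther back than shut.
Start: joints at [1.126, 0.326, -0.193, 1.052, 0, 1.437], TCP at [168.196, 523.669, 226.481] pointing down, gripper open.
Joint ranges: [-2.65, 2.65], [-0.97, 1.79], [-1.3, 1.35], [-1.93, 2.1], [-1.47, 1.37], [-3.14, 3.14]. Speed limits (rad/s): [2.57, 2.57, 3.14, 3.14, 3.14, 3.14].

INTERFACE

Orientations are given as a unit quaternion [x, y, z, w].
In Python, from cell import * gives the robot as it stands.
- The arm moves only by the tool jog_arm, never from a script. Its argument "motion" is a list of rows, each a list of 7 numbers: the shift along the tool's x, y, z in cm, then the turn, a rotation vector about the tool's x, y, z in rad, then the finger opening in cm, from 0 to 8.54. In form: [[tx, ty, tz, rx, ry, rz, fingers], ...]. A call has 1 to 12 rows; each row is the pose to reach, as a shift and turn from the pose commanded when the call began, along the tool's axes at that moment; what a row does not reach only later rows make up. A row lasts 1/10 s, in which the tool goes at most 50 mm and 8.59 degrees, less where a joint would pass 70% of its speed; a pose out of reach is approached as far as the arm can. A call with a gripper value outside its range is refused whole. The fingers move at their own pace and stop on an object; "grip_force" is the grip in N (left out, the last holds). Time passes only in rows, so rows that repeat a pose let the fingers close. It gives the time, the measured TCP pose, the force, the opening and the grip force at its end, in the units of the state.
- state(): the state, without advancing time (a new reading comes with each control period).
- snapshot(name): name is "scene" or "top" or "wrist"; returns a dict with "image" (480x640x3 uint8, red, green, blue), "depth" (480x640 float32, mm along the optical axis (not along the pixel's ray), 0 where there is no reading), "fovy" (degrees; the focal length in pixels is half the picture's height over the tangent of half this angle, whatever the lens; pixels are square), "cx", "cy" (the principal point, pixels), "rvec" (rotation vector, rad) and "tvec" (3), from world to camera coordinates, as OpenCV has them. Camera axes: x right, y down, z forward; pixel columns grow to the right and rows downward; lengths in mm; the calibration is good to about 2 mm. A picture is of the moment at which its call begins.
- job_done(): hands the job in; it is judged then, once.
Trained networks look in the newest picture that a camera, given by its name, has taken for a name from the list of things; names that differ only in an ending like _2 or _b are one class to them, and where a whole thing is asked for, a point or a joint stands for the part that bears it (a point fixed in the world has none). Each returns a list of dicts, best first, with "p" (0 to 1); they miss things now and then, are a little off and sometimes report something else, mostly with a low value. They report only what shows in the picture. A call takes as long as a camera call. They do not tell look-alikes from the thing itself.
- boxes_of(camera, label): "extent" ([left, top, right, bottom] in pixels, round what is visible of it).
- trace(camera, label): "mask" (480x640 bool, what is visible of it) and "extent" ([left, top, right, bottom] in pixels, round what is visible of it).
The state is a dict: "time": time; "qpos": joint angles; "joint_velocities": joint speeds; "effort": joint torques, N m; "tcp_pos": TCP position; "eef_rot": TCP orientation; "ft_force": force on the tool from outside, world axes, zero at the start; "torque": the same for the moment, N m; "finger_gap": finger opening in mm; "grasp_force": force on a finger pad.
Only numpy, scipy, OpenCV 4.12 (cv2) and the standard library are available. Lean on these libraries where they do the work, as an engineer would, in place of code of your own. Each camera call takes 0.05 s, during which the arm holds its last target. There are 200 camera calls.

## Working session

There is one attempt and no reset: what is moved stays moved. The work goes in short steps, Python scripts to look and compute and a tool call to move; the robot and the scene stay as the last step left them, time stands still between calls to the robot, and variables do not carry over. Pictures are saved under pics/ and viewed, at most 10 in all, crops included, and the job is handed in when it is done.

Besides the shell and the picture viewer there is one more tool, called after ">>>" in YAML: its name, and indented under it one key for each argument. jog_arm: Moves the arm, as the interface text tells. Its arguments: {"type":"object","properties":{"motion":{"type":"array"},"grip_force":{"type":"number"}},"required":["motion"]}

```bash
mkdir -p pics
cat > h.py <<'E'
from cell import *
import numpy as np, cv2
from scipy.spatial.transform import Rotation as R
def cam(s):
    f=240/np.tan(np.radians(s["fovy"])/2); Rm=R.from_rotvec(np.ravel(s["rvec"])).as_matrix(); return f,Rm,np.ravel(s["tvec"])
def world(s):
    f,Rm,t=cam(s); v,u=np.mgrid[0:480,0:640]; d=s["depth"]
    P=np.stack([(u-s["cx"])/f*d,(v-s["cy"])/f*d,d],-1); W=(P-t)@Rm; W[d==0]=np.nan; return W
def proj(s,p):
    f,Rm,t=cam(s); c=Rm@np.asarray(p,float)+t; return c[0]/c[2]*f+s["cx"],c[1]/c[2]*f+s["cy"]
def save(n,im): cv2.imwrite("pics/"+n,cv2.cvtColor(im,cv2.COLOR_RGB2BGR))
E
python3 - <<'E'
from h import *
st=state();print(st["time"],st["tcp_pos"],st["eef_rot"],st["finger_gap"])
for n in ["top","scene"]:
    s=snapshot(n);save(n+"0.png",s["image"]);W=world(s)
    for l in ["viewer","lever","dish","spare_dish","bottle"]:
        for r in trace(n,l)[:4]:
            if r["p"]<.2: continue
            m=r["mask"];P=W[m];print(n,l,round(r["p"],2),np.round(r["extent"]),np.round(np.nanmedian(P,0)),np.round(np.nanpercentile(P[:,2],97)))
            if l=="viewer":
                q=P[abs(P[:,2]-60)<4]; print(cv2.minAreaRect(q[:,:2].astype(np.float32)),len(q))
E
```

```text
0.0 [167.93009941 523.13610441 225.7196119 ] [ 1.54761079e-01  9.87951566e-01 -8.05120650e-04 -2.51447619e-04] 84.92462628603757
top viewer 0.77 [213. 214. 381. 347.] [539. 110.  60.] 63.0
((554.14404296875, 117.23332977294922), (199.5045166015625, 259.4292907714844), 5.536614894866943) 16376
top lever 0.49 [301. 309. 311. 326.] [494. 100. 100.] 104.0
top dish 0.83 [266. 233. 320. 291.] [583. 123.  75.] 78.0
top spare_dish 0.76 [155. 271. 207. 329.] [515. 317.  15.] 18.0
top bottle 0.96 [392. 222. 422. 251.] [623. -60.  59.] 87.0
top bottle 0.67 [384. 174. 409. 197.] [710. -50.  42.] 65.0
top bottle 0.67 [447. 243. 490. 282.] [ 584. -154.   76.] 112.0
scene viewer 0.85 [212. 166. 394. 302.] [579.  62.  59.] 63.0
((557.0280151367188, 96.23625183105469), (201.00204467773438, 301.8185729980469), 5.431096076965332) 8740
scene lever 0.91 [263. 184. 278. 210.] [498.  95.  83.] 101.0
scene dish 0.85 [295. 198. 350. 237.] [590. 115.  74.] 77.0
scene spare_dish 0.78 [334. 166. 378. 191.] [516. 328.  15.] 17.0
scene bottle 0.88 [253. 268. 280. 330.] [638. -77.  48.] 85.0
scene bottle 0.85 [309. 302. 332. 350.] [722. -63.  38.] 64.0
scene bottle 0.63 [169. 282. 220. 362.] [ 603. -179.   65.] 110.0
```

View picture.

View pics/top0.png

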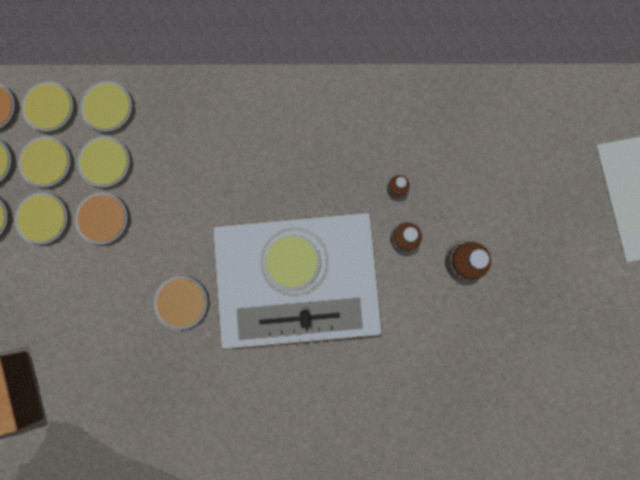

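View pics/scene0.png

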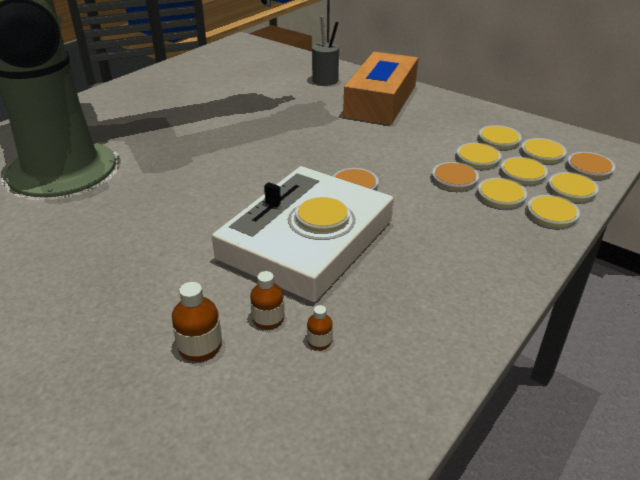

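Run:
```python
from h import *
s=snapshot("top");W=world(s)
c=cv2.resize(s["image"][205:355,205:405],(800,600),interpolation=cv2.INTER_CUBIC);save("crop.png",c)
# lever top
q=W[300:335,290:320].reshape(-1,3);q=q[abs(q[:,2]-101)<5];print(len(q),cv2.minAreaRect(q[:,:2].astype(np.float32)),q.mean(0))
```

```text
151 ((493.47296142578125, 101.399658203125), (25.806013107299805, 13.862829208374023), 6.681441783905029) [493.4897635  101.13144903 100.15433812]
```

View pics/crop.png

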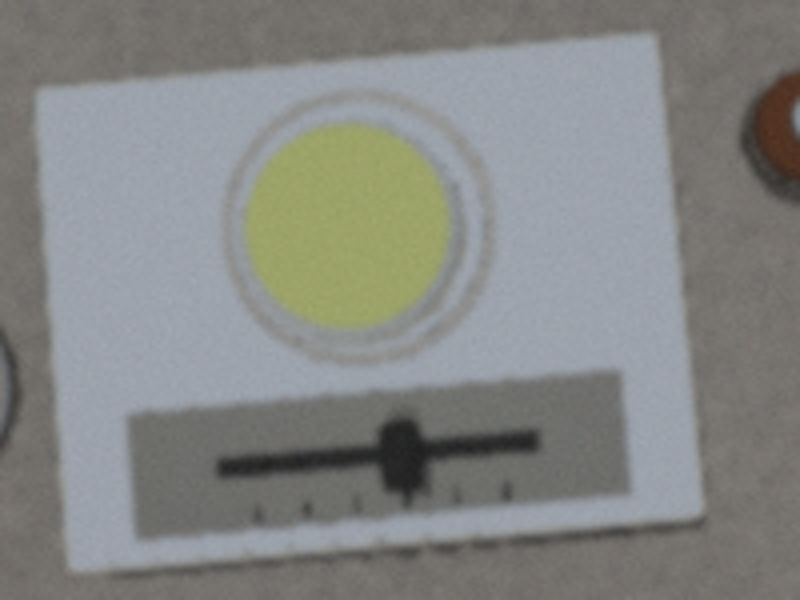

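The lever is at click 2: in the crop it sits at (405,455), on the third tick from the right. Of the bottles in the top view, (399,187) is small, (407,237) is middle-sized and is the one meant, and (470,261) is large. I won't go near any of them. Next I'll work out the approach move.

```bash
cat >> h.py <<'E'
yaw=0.097; ex=np.array([np.cos(yaw),np.sin(yaw),0]); ey=np.array([-np.sin(yaw),np.cos(yaw),0]); home=np.array([493.5,101.1,0])-40*ey
def go(q,dx,z):
    st=state(); T=R.from_quat(st["eef_rot"]); D=R.from_matrix(np.stack([-ex,ey,[0,0,-1]],1))
    D=R.from_matrix(np.stack([ex*-1,ey,np.cross(-ex,ey)],1))
    t=home+q*ey+dx*ex; t[2]=z
    print("shift cm",np.round(T.inv().apply(t-st["tcp_pos"])/10,2),"rot",np.round((T.inv()*D).as_rotvec(),3))
def where():
    st=state(); d=np.array(st["tcp_pos"])-home; f=np.array(st["ft_force"])
    print(st["time"],"q",round(d@ey,1),"dx",round(d@ex,1),"z",round(d[2],1),"F along ey",round(f@ey,2),"ex",round(f@ex,2),"z",round(f[2],2),"gap",st["finger_gap"])
E
python3 -c "
from h import *
where();go(80,-3,160);go(80,-3,98)"
```

```text
0.65 q 492.1 dx -282.9 z 226.5 F along ey 0.45 ex 0.47 z -0.68 gap 85.35236181158658
shift cm [-42.03 -26.73   6.65] rot [ 0.     0.    -0.408]
shift cm [-42.03 -26.73  12.85] rot [ 0.     0.    -0.408]
```

>>> jog_arm:
  motion:
    - [-42.0,-26.7,6.65,0,0,-0.408,0]
    - [-42.0,-26.7,6.65,0,0,-0.408,0]
    - [-42.0,-26.7,6.65,0,0,-0.408,0]
    - [-42.0,-26.7,6.65,0,0,-0.408,0]
    - [-42.0,-26.7,6.65,0,0,-0.408,0]
    - [-42.0,-26.7,6.65,0,0,-0.408,0]
    - [-42.0,-26.7,6.65,0,0,-0.408,0]
    - [-42.0,-26.7,6.65,0,0,-0.408,0]
    - [-42.0,-26.7,6.65,0,0,-0.408,0]
    - [-42.0,-26.7,6.65,0,0,-0.408,0]
    - [-42.0,-26.7,6.65,0,0,-0.408,0]
    - [-42.0,-26.7,6.65,0,0,-0.408,0]
  grip_force: 40

```text
time: 1.85
tcp_pos: [487.2, 139.6, 159.6]
eef_rot: [-0.047, 0.999, 0.0, -0.0]
ft_force: [-0.4, 0.2, 0.4]
finger_gap: -0.2
grasp_force: 0.0
```

```bash
python3 -c "
from h import *
where();go(80,-3,160);go(80,-3,98)"
```

```text
1.85 q 78.9 dx -2.5 z 159.6 F along ey 0.27 ex -0.41 z 0.43 gap -0.1640848879963546
shift cm [ 0.05  0.11 -0.04] rot [ 0.    -0.    -0.003]
shift cm [0.05 0.11 6.16] rot [ 0.    -0.    -0.003]
```

>>> jog_arm:
  motion:
    - [0.05,0.1,2.5,0,0,0,0]
    - [0.05,0.1,4.5,0,0,0,0]
    - [0.05,0.1,6.15,0,0,0,0]
    - [0.05,0.1,6.15,0,0,0,0]
    - [0.05,0.1,6.15,0,0,0,0]

```text
time: 2.35
tcp_pos: [485.0, 143.2, 98.9]
eef_rot: [-0.05, 0.999, 0.0, -0.0]
ft_force: [0.5, -0.5, 0.1]
finger_gap: 0.1
grasp_force: 0.0
```

Run:
```python
from h import *
where()
a=snapshot("scene")["image"][110:270,200:413];b=snapshot("wrist")["image"]
save("c2.png",np.hstack([cv2.resize(a,(400,300)),cv2.resize(b,(400,300))]))
```

```text
2.35 q 82.7 dx -4.4 z 98.9 F along ey -0.55 ex 0.41 z 0.07 gap 0.10079809317179715
```

View pics/c2.png

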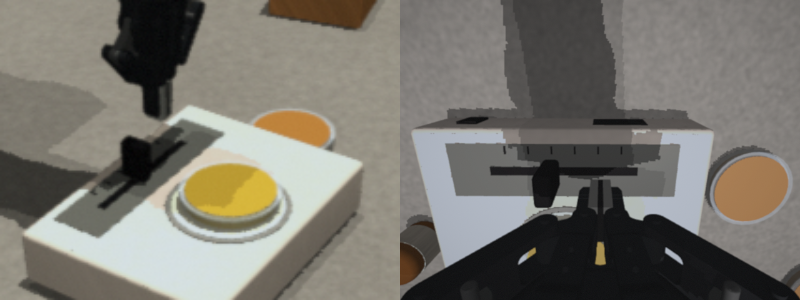

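>>> jog_arm:
  motion:
    - [0,-0.5,0,0,0,0,0]
    - [0,-1.0,0,0,0,0,0]
    - [0,-1.4,0,0,0,0,0]
    - [0,-1.8,0,0,0,0,0]
    - [0,-2.2,0,0,0,0,0]
    - [0,-2.6,0,0,0,0,0]
    - [0,-3.0,0,0,0,0,0]
    - [0,-3.4,0,0,0,0,0]
    - [0,-3.8,0,0,0,0,0]
    - [0,-4.2,0,0,0,0,0]
    - [0,-4.6,0,0,0,0,0]
    - [0,-4.6,0,0,0,0,0]

```text
time: 3.65
tcp_pos: [490.4, 95.7, 98.5]
eef_rot: [-0.048, 0.999, -0.0, 0.0]
ft_force: [-1.2, -0.5, -0.0]
finger_gap: 0.1
grasp_force: 0.0
```

```bash
cat >> h.py <<'E'
def lever():
    s=snapshot("top");W=world(s);r=trace("top","lever")
    for x in r[:2]:
        P=W[x["mask"]];P=P[abs(P[:,2]-101)<5]
        if len(P)>5: print("lever q",np.round((P.mean(0)-home)@ey,1),"dx",np.round((P.mean(0)-home)@ex,1),len(P),round(x["p"],2),x["extent"])
    return s
E
python3 - <<'E'
from h import *
where();s=lever()
save("t3.png",cv2.resize(s["image"][205:355,205:405],(800,600)))
E
```

```text
3.65 q 34.9 dx -3.6 z 98.5 F along ey -0.35 ex -1.25 z -0.04 gap 0.12788446997506395
```

View pics/t3.png

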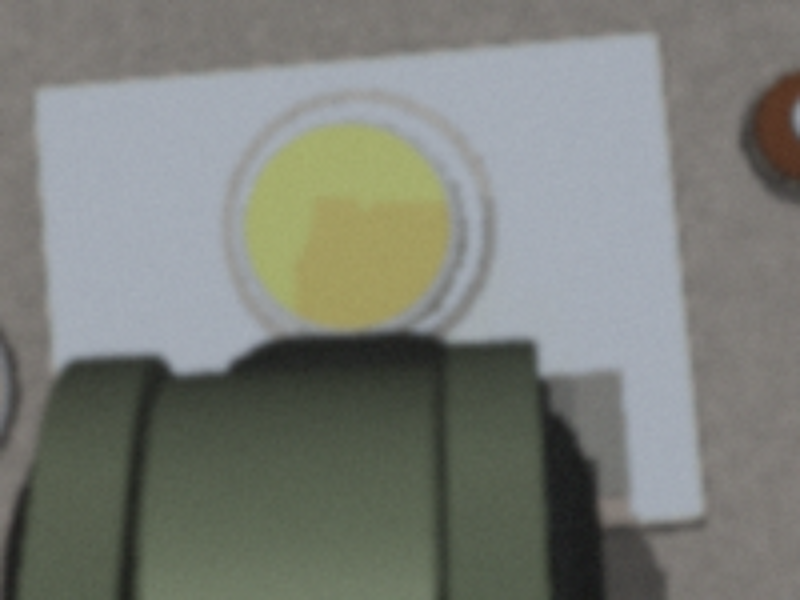

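Top is occluded by the arm, so I'll measure the lever from the scene and wrist cameras.

```bash
cat >> h.py <<'E'
def lever2(pic=None):
    for n in ["scene","wrist"]:
        s=snapshot(n);W=world(s)
        if pic: save(pic+n+".png",cv2.resize(s["image"][150:270,200:360],(800,600)) if n=="scene" else s["image"])
        for x in trace(n,"lever")[:2]:
            P=W[x["mask"]];P=P[(P[:,2]>70)&(P[:,2]<105)]-home; P=P[(abs(P@ex)<18)]
            if len(P)>5: print(n,"lever ey range",np.round(np.percentile(P@ey,[3,50,97]),1),"dx",np.round(np.percentile(P@ex,[3,97]),1),len(P),round(x["p"],2))
E
python3 - <<'E'
from h import *
lever2("p3")
E
```

```text
scene lever ey range [30.1 33.2 43.9] dx [-9.9 14.2] 261 0.73
wrist lever ey range [33.9 41.  46.6] dx [-13.8  -8.1] 910 0.72
```

View pics/p3wrist.png

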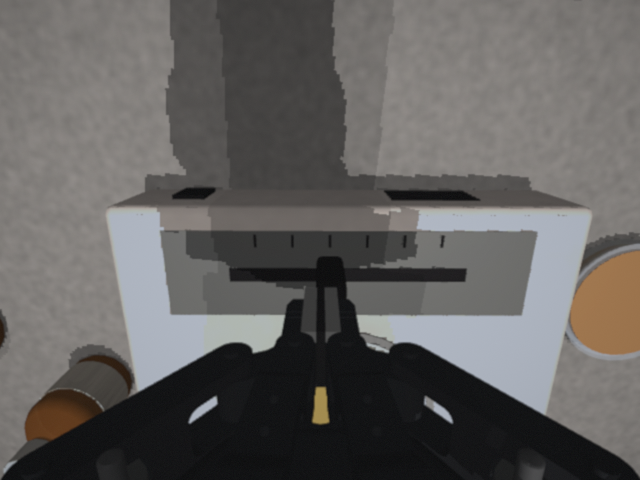

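View pics/p3scene.png

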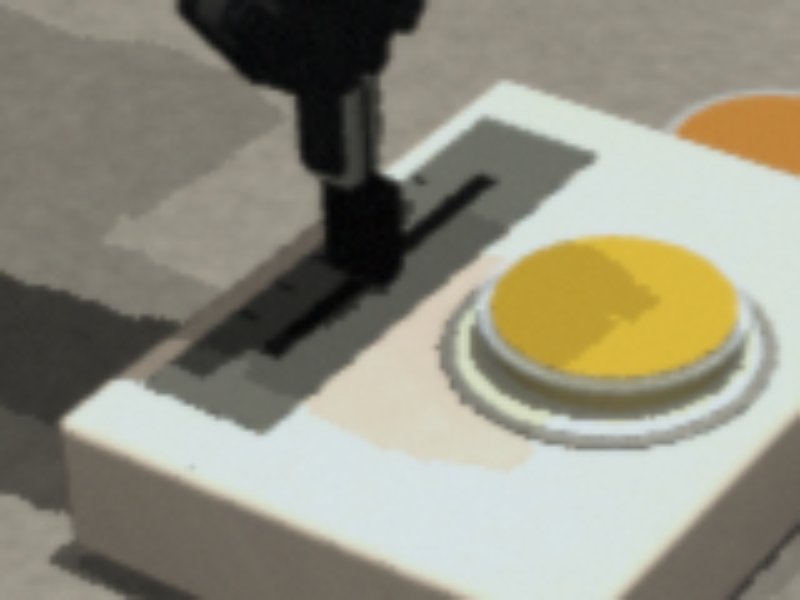

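Run:
```python
from h import *
where()
s=snapshot("wrist");W=world(s)-home
for v in range(250,330,6): print(v,[(tuple(int(a) if a==a else 0 for a in (W[v,u]@ex,W[v,u]@ey,W[v,u,2]))) for u in (306,313,328,336,350)])
```

```text
3.95 q 35.6 dx -3.7 z 98.5 F along ey 0.2 ex 0.07 z 0.64 gap -0.22337454597166562
250 [(-14, 27, 62), (-14, 31, 62), (-14, 39, 62), (-14, 43, 61), (-14, 51, 61)]
256 [(-10, 27, 61), (-11, 31, 62), (-13, 39, 67), (-13, 43, 67), (-11, 51, 62)]
262 [(-7, 27, 61), (-7, 31, 61), (-13, 39, 76), (-13, 43, 76), (-7, 51, 61)]
268 [(-4, 27, 63), (-4, 31, 61), (-13, 39, 83), (-13, 43, 83), (-4, 51, 62)]
274 [(0, 27, 61), (0, 31, 61), (-13, 39, 90), (-13, 42, 91), (-1, 51, 62)]
280 [(3, 27, 61), (3, 31, 61), (-13, 38, 97), (-13, 42, 97), (2, 51, 63)]
286 [(6, 27, 61), (6, 31, 61), (-12, 38, 101), (-12, 42, 101), (6, 51, 61)]
292 [(-15, 29, 114), (-15, 32, 113), (-14, 38, 112), (-14, 41, 112), (10, 52, 61)]
298 [(-14, 29, 117), (-15, 32, 118), (-15, 38, 118), (-14, 41, 117), (14, 52, 61)]
304 [(-15, 30, 123), (-14, 32, 123), (-15, 38, 123), (-15, 41, 123), (-11, 47, 115)]
310 [(-15, 30, 128), (-15, 32, 127), (-14, 38, 127), (-14, 41, 127), (-11, 46, 120)]
316 [(-15, 30, 133), (-14, 32, 131), (-15, 38, 132), (-14, 41, 131), (-10, 46, 124)]
322 [(-15, 30, 136), (-14, 32, 134), (-15, 38, 136), (-15, 40, 136), (-10, 46, 128)]
328 [(-15, 30, 140), (-15, 33, 139), (-15, 38, 140), (-14, 40, 139), (-10, 46, 132)]
```

The fingers went over the lever without touching it. Depth shows the tips at z≈110, about 10 mm above the reported TCP and not 19 mm below it. The lever is still at click 2. I'll back off, go about 26 mm lower, and check tip height before pushing.

>>> jog_arm:
  motion:
    - [0,2.3,0,0,0,0,0]
    - [0,4.2,0,0,0,0,0]
    - [0,4.2,0,0,0,0,0]
    - [0,4.2,1.3,0,0,0,0]
    - [0,4.2,2.6,0,0,0,0]
    - [0,4.2,2.6,0,0,0,0]
    - [0,4.2,2.6,0,0,0,0]

```text
time: 4.7
tcp_pos: [486.1, 137.5, 72.5]
eef_rot: [-0.048, 0.999, -0.0, -0.0]
ft_force: [0.1, -0.4, 0.4]
finger_gap: -0.1
grasp_force: 0.0
```

```bash
cat >> h.py <<'E'
def tip():
    s=snapshot("wrist");W=world(s)-home; X=W@ex;Y=W@ey;Z=W[...,2]; st=state();q=(np.array(st["tcp_pos"])-home)@ey
    m=(Z>66)&(Z<140)&(abs(Y-q)<25)&(X>-25)&(X<15)
    for a in range(66,130,5):
        k=m&(Z>=a)&(Z<a+5)
        if k.sum()>5: print(a,np.round(np.percentile(Y[k],[2,98])-q,1),np.round(np.percentile(X[k],[2,98]),1),k.sum())
E
python3 -c "
from h import *
where();tip();lever2()"
```

```text
4.7 q 77.0 dx -3.9 z 72.5 F along ey -0.4 ex 0.02 z 0.36 gap -0.0666813739923481
81 [-10.6   9.6] [-15.8 -11. ] 151
86 [-12.7  12.5] [-15.8 -10.8] 363
91 [-13.1  12.9] [-15.8 -10.7] 421
96 [-13.   12.9] [-15.8 -10.6] 457
101 [-13.2  13. ] [-15.9 -10.8] 499
106 [-13.2  12.9] [-15.8 -10.8] 520
111 [-6.2  6.2] [-15.9   5.6] 573
116 [-16.6  16.4] [-16.9   5.3] 684
121 [-23.1  22.7] [-18.2   2.9] 1464
126 [-23.9  23.8] [-17.7   4. ] 2026
scene lever ey range [30.2 33.1 43.2] dx [-8.5 14.1] 278 0.91
wrist lever ey range [34.6 42.7 47.3] dx [-13.7   5.1] 2938 0.61
```

>>> jog_arm:
  motion:
    - [0,-0.8,0,0,0,0,0]
    - [0,-1.5,0,0,0,0,0]
    - [0,-1.9,0,0,0,0,0]
    - [0,-2.3,0,0,0,0,0]
    - [0,-2.6,0,0,0,0,0]
    - [0,-2.9,0,0,0,0,0]
    - [0,-3.2,0,0,0,0,0]
    - [0,-3.5,0,0,0,0,0]
    - [0,-3.5,0,0,0,0,0]

```text
time: 5.85
tcp_pos: [489.6, 102.5, 72.4]
eef_rot: [-0.048, 0.999, -0.0, -0.0]
ft_force: [0.2, -0.5, -0.2]
finger_gap: 0.3
grasp_force: 0.0
```

```bash
python3 -c "
from h import *
where();lever2()"
```

```text
5.85 q 41.8 dx -3.7 z 72.4 F along ey -0.53 ex 0.1 z -0.17 gap 0.2852777276889441
wrist lever ey range [15.  21.2 27.5] dx [-13.8  -0.2] 2360 0.64
```

Lever is now at click 1 (q≈20), as expected. Next is the push to home.

>>> jog_arm:
  motion:
    - [0,-0.4,0,0,0,0,0]
    - [0,-0.7,0,0,0,0,0]
    - [0,-1.0,0,0,0,0,0]
    - [0,-1.3,0,0,0,0,0]
    - [0,-1.6,0,0,0,0,0]
    - [0,-1.8,0,0,0,0,0]
    - [0,-2.0,0,0,0,0,0]
    - [0,-2.1,0,0,0,0,0]
    - [0,-2.1,0,0,0,0,0]

```text
time: 6.95
tcp_pos: [491.7, 82.0, 72.5]
eef_rot: [-0.048, 0.999, -0.0, -0.0]
ft_force: [-0.1, 0.5, 0.3]
finger_gap: -0.1
grasp_force: 0.0
```

```bash
python3 -c "
from h import *
where();lever2()"
```

```text
6.95 q 21.2 dx -3.7 z 72.5 F along ey 0.47 ex -0.05 z 0.28 gap -0.093744505171651
scene lever ey range [-9.7 -6.9  1.6] dx [-10.   14.5] 276 0.67
wrist lever ey range [-5.5  0.7  7.2] dx [-13.9   0.2] 2333 0.78
```

>>> jog_arm:
  motion:
    - [0,1.0,0,0,0,0,0]
    - [0,1.0,-2.5,0,0,0,0]
    - [0,1.0,-5.0,0,0,0,0]
    - [0,1.0,-5.0,0,0,0,0]
    - [0,-2.5,-5.0,0,0,0,0]
    - [0,-5.4,-5.0,0,0,0,0]
    - [0,-5.4,-5.0,0,0,0,0]
    - [0,-5.4,-5.0,0,0,0,0]
    - [0,-5.4,-2.5,0,0,0,0]
    - [0,-5.4,0,0,0,0,0]
    - [0,-5.4,0,0,0,0,0]
    - [0,-5.4,0,0,0,0,0]

```text
time: 8.35
tcp_pos: [496.2, 29.4, 72.3]
eef_rot: [-0.049, 0.999, 0.0, -0.001]
ft_force: [-0.3, 0.1, -0.1]
finger_gap: 0.1
grasp_force: 0.0
```

```bash
python3 -c "
from h import *
where();lever2()"
```

```text
8.35 q -31.6 dx -4.3 z 72.3 F along ey 0.17 ex -0.32 z -0.11 gap 0.08489631582764749
scene lever ey range [-9.9 -6.5  3.7] dx [-6.  14.4] 270 0.58
wrist lever ey range [-6.8 -2.3  5.9] dx [-13.9   5.4] 2842 0.66
```

>>> jog_arm:
  motion:
    - [0,0.6,0,0,0,0,0]
    - [0,1.0,0,0,0,0,0]
    - [0,1.3,0,0,0,0,0]
    - [0,1.6,0,0,0,0,0]
    - [0,1.9,0,0,0,0,0]
    - [0,2.2,0,0,0,0,0]
    - [0,2.5,0,0,0,0,0]
    - [0,2.6,0,0,0,0,0]
    - [0,2.6,0,0,0,0,0]

```text
time: 9.45
tcp_pos: [494.1, 54.9, 72.3]
eef_rot: [-0.049, 0.999, 0.0, -0.0]
ft_force: [0.4, -0.5, -0.2]
finger_gap: -0.1
grasp_force: 0.0
```

```bash
python3 -c "
from h import *
where();lever2()"
```

```text
9.45 q -6.0 dx -3.8 z 72.3 F along ey -0.51 ex 0.33 z -0.17 gap -0.11965371709517018
scene lever ey range [10.2 13.4 23.5] dx [-1.6 14.1] 214 0.81
wrist lever ey range [12.9 17.8 25.4] dx [-13.8   2.8] 2678 0.79
```

Click 1 reached. Next is click 2.

>>> jog_arm:
  motion:
    - [0,0.4,0,0,0,0,0]
    - [0,0.7,0,0,0,0,0]
    - [0,1.0,0,0,0,0,0]
    - [0,1.3,0,0,0,0,0]
    - [0,1.6,0,0,0,0,0]
    - [0,1.8,0,0,0,0,0]
    - [0,2.0,0,0,0,0,0]
    - [0,2.0,0,0,0,0,0]

```text
time: 10.45
tcp_pos: [492.3, 74.9, 72.5]
eef_rot: [-0.049, 0.999, 0.0, -0.0]
ft_force: [-0.0, 0.1, 0.5]
finger_gap: 0.0
grasp_force: 0.0
```

```bash
python3 -c "
from h import *
where();lever2()"
```

```text
10.45 q 14.1 dx -3.7 z 72.5 F along ey 0.14 ex -0.0 z 0.52 gap 0.03331576135781037
scene lever ey range [30.2 33.1 41.5] dx [-1.7 14.5] 183 0.74
wrist lever ey range [32.9 37.8 45.5] dx [-13.8   3.2] 2686 0.56
```

Click 2 reached. Next is click 3, with the same step.

>>> jog_arm:
  motion:
    - [0,0.4,0,0,0,0,0]
    - [0,0.7,0,0,0,0,0]
    - [0,1.0,0,0,0,0,0]
    - [0,1.2,0,0,0,0,0]
    - [0,1.4,0,0,0,0,0]
    - [0,1.6,0,0,0,0,0]
    - [0,1.8,0,0,0,0,0]
    - [0,1.9,0,0,0,0,0]
    - [0,1.9,0,0,0,0,0]

```text
time: 11.55
tcp_pos: [490.4, 93.8, 72.4]
eef_rot: [-0.049, 0.999, 0.0, -0.0]
ft_force: [0.7, -0.1, -0.8]
finger_gap: 0.1
grasp_force: 0.0
```

```bash
python3 -c "
from h import *
where();lever2()"
```

```text
11.55 q 33.0 dx -3.7 z 72.4 F along ey -0.13 ex 0.65 z -0.83 gap 0.1414867129576279
scene lever ey range [50.3 53.1 62.7] dx [-1.4 14.2] 196 0.78
```

Click 3 reached: the near face reads 53, which puts the centre at 60. Now I'll back off, lift, and pull back toward the robot so the top view is clear.

>>> jog_arm:
  motion:
    - [0,-1.0,0,0,0,0,0]
    - [0,-1.0,-3,0,0,0,0]
    - [0,-1.0,-7,0,0,0,0]
    - [0,-1.0,-11,0,0,0,0]
    - [4,-4.0,-13,0,0,0,0]
    - [8,-8.0,-13,0,0,0,0]
    - [12,-12.0,-13,0,0,0,0]
    - [12,-16.0,-13,0,0,0,0]
    - [12,-20.0,-13,0,0,0,0]
    - [12,-20.0,-13,0,0,0,0]
    - [12,-20.0,-13,0,0,0,0]

```text
time: 12.85
tcp_pos: [390.2, -118.6, 202.5]
eef_rot: [-0.047, 0.999, 0.0, -0.0]
ft_force: [-0.1, 0.1, -0.5]
finger_gap: 0.2
grasp_force: 0.0
```

Run:
```python
from h import *
where();s=lever();save("fin.png",s["image"])
```

```text
12.85 q -168.7 dx -124.1 z 202.5 F along ey 0.1 ex -0.1 z -0.53 gap 0.16748794422665012
lever q 59.7 dx 0.1 153 0.64 [288.9, 310.6, 298.8, 328.7]
```

View pics/fin.png

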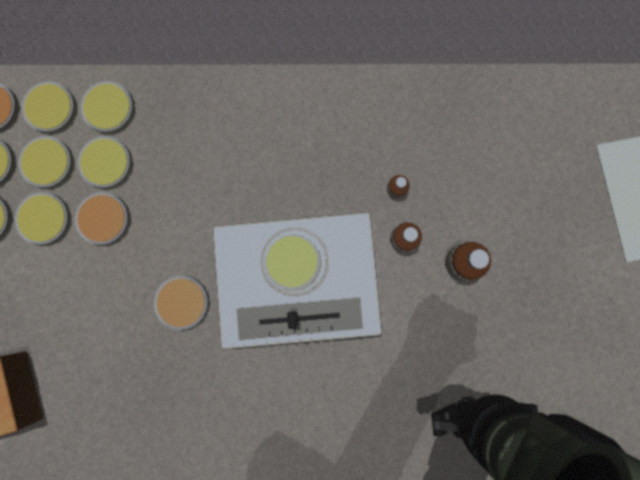

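The final picture shows the lever at (293,319), on the third tick (q = 59.7). The dishes and bottles haven't moved and the arm is clear.

```bash
python3 -c "
from cell import *
print(job_done())"
```

```text
the job is handed in; nothing more can be done
None
```

The job is handed in: I pushed the lever home, then click by click to the third click, where it rests (measured 59.7 mm from home) with the hand clear and the dishes and bottle where they were.

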